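# Set a specimen pot on the stirrer and hold the knob at the third click

## Robot

A 6-joint arm with a two-finger parallel gripper is mounted at the origin on a cart in front of the work surface, level with it; the furniture and walls round the work are solid. World frame = base frame: x ahead of the robot, y to its left, z up, the work surface at z = 0. Lengths are in m, angles in rad, forces in N, time in s.
With the tool pointing down it reaches from about 0.375 to 0.975 m from the base axis. Payload 3.8 kg.
Tool frame: the origin (TCP) lies where the fingers leave the gripper's body, on its centre line; the fingertips stand 73 mm ahead of it and the grasp point (between the pads) lies 54 mm ahead of it; z points along the fingers, y is the line along which they close (so a half turn about z gives the same grasp; the last joint's range is limited). The gripper opens to 85 mm and grips with 20 to 120 N. Pads are 22 mm wide; open, the fingers measure 114 mm over their backs; the gripper's body (76 mm by 85 mm) begins 54 mm behind the grasp point. The pads swing forward as they close: fully open they stand 13 mm farther back than shut.
Start: joints at [-1.284, 0.264, 1.604, -0, 1.274, -0.037], TCP at [0.215, -0.64, 0.304] pointing down, gripper open.
Joint ranges: [-2.63, 2.63], [-0.94, 2.18], [0.31, 2.57], [-1.31, 4.45], [0, 2.66], [-2.55, 2.55]. Speed limits (rad/s): [2.57, 2.57, 3.14, 3.14, 3.14, 3.14].

## Interface

Orientations are given as a rotation vector (axis times angle).
In Python, from workcell import read_state, viewer, bot gives the robot as it stands.
- The arm moves only by the tool jog_arm, never from a script. Its argument "increments" is a list that holds one entry, the list of rows, each a list of 7 numbers: the shift along the tool's x, y, z in units of 30 mm (1.0 is 30 mm), then the turn, a rotation vector about the tool's x, y, z in units of 6 degrees (1.0 is 6 degrees), then the opening, from -1 (shut) to 1 (fully open). A call has exactly 5 rows; each row shifts and turns the commanded pose from where the row before left it, along the tool's axes as they then stand; what a row does not reach is not made up. A row lasts 1/12 s, in which the tool goes at most 41.7 mm and 7.16 degrees, less where a joint would pass 70% of its speed; a pose out of reach is approached as far as the arm can. A call is refused whole if a number of a shift passes 1 or a number of a turn 1, either way. A call with a gripper value outside its range is refused whole. The fingers move at their own pace and stop on an object; "force" is the grip in N (left out, the last holds). Time passes only in rows, so rows that do not move let the fingers close, or fill a call up. It gives the time, the measured TCP pose, the force, the opening and the grip force at its end, in the units of the state.
- read_state(): the state, without advancing time (a new reading comes with each control period).
- viewer.read_camera(name): name is "scene" or "side" or "wrist"; returns (picture, depth): 384x512x3 uint8, blue, green, red; 384x512 float32, m along the optical axis (not along the pixel's ray), 0 where there is no reading.
- viewer.camera_params(name): a dict with "fx", "fy", "cx", "cy" (pixels), "R" (3x3) and "t" (3): a world point X has camera coordinates R X + t; the wrist camera has in their place "hand_eye" (4x4, takes a point from camera to tool coordinates, whose origin is the TCP and whose axes are the flange's). Camera axes: x right, y down, z forward; pixel columns grow to the right and rows downward; lengths in m; the calibration is good to about 2 mm. A picture is of the moment at which its call begins: read the wrist's pose just before it. camera_params takes no time and is no camera call.
- bot.finish_job(): hands the job in; it is judged then, once.
The state is a dict: "time": time; "q": joint angles; "joint_vel": joint speeds; "joint_torque": joint torques, N m; "tool_pos": TCP position; "tcp_rot": TCP orientation; "wrist_force": force on the tool from outside, world axes, zero at the start; "torque": the same for the moment, N m; "width": opening from 0.0 (shut) to 1.0 (fully open); "grip_force": force on a finger pad.
Only numpy, scipy, OpenCV 4.12 (cv2) and the standard library are available. Lean on these libraries where they do the work, as an engineer would, in place of code of your own. Each camera call takes 0.05 s, during which the arm holds its last target. There are 200 camera calls.

## Task

Slide the yellow-capped specimen pot along the stirrer's deck, without lifting or tipping it, from its grey parking ring to the middle of the blue stirring ring and let go of it. Then turn the stirrer's spring-return knob clockwise from off (red mark), counting the clicks, to the third stop, without running on to the fourth, and finish while still holding it there: it springs back when released, so do not let go at the end. Leave the white-capped pot, the small brown bottle and the box of cover glasses where they are.

Things in the scene. Friction and masses are not known exactly. Their poses are not given: they have to be found in the camera images.
- stirrer: three-place laboratory stirrer, fixed, grey with a white deck. Origin on the cart top; its x points from the control nose (robot side) to the deck behind, y to the left, z up. Deck (x 5 to 115, y -150 to 150 mm) and control nose (x -113 to 11, y -62 to 62 mm) are flat, 40 mm high, the deck slippery glass. Grey parking rings' centres: x 60, y +100 and -100 mm; the knob's upright axis: x -60, y 0
- stir_place (a point): centre of the blue stirring ring, on the deck's surface, at x 60, y 0 of the stirrer, midway between the grey parking rings; axes as the stirrer's. All rings are painted flat on the deck, inner diameter 64 mm, outer 72 mm
- pot_a: the yellow-capped specimen pot; origin at the centre of its underside
- pot_a_mid (a point): centre (half-way up) of the yellow-capped specimen pot: round, 55 mm high, 49 mm in diameter at the screw cap, 45 mm below, and the fingers close on 49 mm at any height; 40 to 90 g; stands in the centre of one of the grey rings (either one)
- pot_b_mid (a point): centre (half-way up) of the white-capped specimen pot of the same size, in the other grey ring; to be left alone
- oil_bottle_mid (a point): centre of a small brown bottle with black cap, 28 mm in diameter, 57 mm high, standing on the cart right of the control nose; to be left alone
- cover_box_mid (a point): centre of a small blue box of cover glasses, 34x34x17 mm, lying on the cart left of the control nose; to be left alone
- knob_grip (a point): point on the knob's upright axis, 20 mm above the nose's top, half-way up the part to grip: an aluminium bar 44 mm long, 12 mm thick, 26 mm high (its top 32 mm above the nose), on a round black skirt 50 mm in diameter. The point's x axis lies along the bar towards its red pointer end, z up; it turns with the knob
- knob (a joint): knob angle (rad), 0 = off, grows clockwise seen from above; stops every 25 degrees: 0.436, 0.873, 1.309 (third), 1.745; end 1.85. Marks: red = off, 37.5 degrees left of the stirrer's x axis, then 4 white. A spring (0.06 to 0.08 N m) drives it back to off when let go; clicks add up to 0.05 N m before the middle between stops and take off as much after it

How it is judged:
On the way, in this order (a step that is already met when the one before it is completed fails the run):
1. the yellow-capped pot stands in the blue ring, let go, the knob still off (horizontal distance between pot_a_mid and stir_place below 0.012 m and z of pot_a_mid in the frame of stir_place between 0.022 and 0.033 m and angle between pot_a_mid's own z axis and vertical below 0.1 rad and contact force between the fingers and pot_a below 0.3 N and value of joint knob below 0.15 rad), for 0.2 s.
2. the knob is held by the fingers at the third stop (value of joint knob between 1.149 and 1.469 rad and contact force between the fingers and stirrer above 1 N), for 0.5 s.
At the end, for the whole second after the job is handed in: The yellow-capped pot stands upright on the deck, released, its centre within 12 mm of the centre of the blue ring, and the fingers hold the knob (more than 1 N of contact), at rest, within 0.16 rad (9 degrees) of the third stop (all of step 2 and horizontal distance between pot_a_mid and stir_place below 0.012 m and z of pot_a_mid in the frame of stir_place between 0.022 and 0.033 m and angle between pot_a_mid's own z axis and vertical below 0.1 rad and contact force between the fingers and pot_a below 0.3 N and velocity of joint knob between -0.1 and 0.1 rad/s); the arm keeps its last pose, push and grip.
It fails at once if the yellow-capped pot is lifted off the deck by more than 8 mm or tipped by more than 0.25 rad (z of pot_a_mid in the frame of stir_place above 0.0355 m or angle between pot_a_mid's own z axis and vertical above 0.25 rad).
It fails at once if the knob is run on towards the fourth stop (more than half-way from the third) (value of joint knob above 1.52716 rad).
It fails at once if the white-capped pot is moved by more than 15 mm (distance of pot_b_mid from where it was at the start of the episode above 0.015 m).
It fails at once if the small brown bottle is moved by more than 15 mm (distance of oil_bottle_mid from where it was at the start of the episode above 0.015 m).
It fails at once if the box of cover glasses is moved by more than 15 mm (distance of cover_box_mid from where it was at the start of the episode above 0.015 m).
It also fails if it takes over 48 s, if anything falls off the work surface, if the arm or the gripper's body presses on something with over 40 N, if the wrist force passes 120 N, or if a joint passes its speed limit or range.

## Working session

There is one attempt and no reset: what is moved stays moved. The work goes in short steps, Python scripts to look and compute and a tool call to move; the robot and the scene stay as the last step left them, time stands still between calls to the robot, and variables do not carry over. Pictures are saved under pics/ and viewed, at most 10 in all, crops included, and the job is handed in when it is done.

Besides the shell and the picture viewer there is one more tool, called after ">>>" as name([rows], argument=value, ...), one row to a line, values as JSON. jog_arm: Moves the arm, as the interface text tells. Its arguments: {"type":"object","properties":{"increments":{"type":"array","items":{"type":"array","items":{"type":"array","items":{"type":"number"}}}},"force":{"type":"number"}},"required":["increments"]}

```bash
mkdir -p pics; ls; python3 - <<'E'
from workcell import read_state, viewer, bot
import cv2,numpy as np
s=read_state();print(s)
for n in("scene","side"):
    im,d=viewer.read_camera(n);cv2.imwrite(f"pics/{n}0.png",im);np.savez(f"{n}0.npz",im=im,d=d)
    p=viewer.camera_params(n);print(n,p)
print(viewer.camera_params("wrist"))
E
```

```text
pics
{'time': 0.0, 'q': array([-1.28388841e+00,  2.64778909e-01,  1.60539075e+00,  1.66409280e-05,
        1.27367929e+00, -3.68975494e-02]), 'joint_vel': array([-0.00030412,  0.00022718, -0.00041482, -0.00018446, -0.00064315,
        0.00030873]), 'joint_torque': array([ 2.07027704e-03, -5.15110409e+01, -3.67309427e+01,  1.78611194e-04,
        1.30303059e-02,  1.33238476e-06]), 'tool_pos': array([ 0.214612  , -0.63937374,  0.30253543]), 'tcp_rot': array([-3.09829786e+00, -5.06044498e-01,  4.16799932e-04]), 'wrist_force': array([-0.61893701, -0.50974446,  0.16435701]), 'torque': array([ 0.00235426, -0.00400538,  0.05074498]), 'grip_force': 0.0, 'width': 0.9973926824511248}
scene {'fx': 406.51696071073894, 'fy': 406.51696071073894, 'cx': 256.3605474631074, 'cy': 182.21266373122464, 'R': array([[ 0.92046438,  0.39063314, -0.01229163],
       [ 0.33363498, -0.80175978, -0.49585174],
       [-0.20355106,  0.45231295, -0.8683202 ]]), 't': array([-0.55594006,  0.07150225,  0.87941604])}
side {'fx': 424.49520434636366, 'fy': 424.49520434636366, 'cx': 250.68986168179623, 'cy': 188.824008178611, 'R': array([[-0.99625846, -0.086348  , -0.00361947],
       [-0.04181293,  0.51823204, -0.85421732],
       [ 0.07563568, -0.85086989, -0.51990352]]), 't': array([ 0.53132295, -0.06946281,  1.0745692 ])}
{'fx': 294.6927763706577, 'fy': 294.6927763706577, 'cx': 252.19091871986282, 'cy': 191.7840993687052, 'hand_eye': array([[-9.42992403e-05, -9.63516417e-01, -2.67649219e-01,
         6.70604988e-02],
       [ 9.99999252e-01,  2.35465780e-04, -1.19998226e-03,
         3.61326263e-04],
       [ 1.21922484e-03, -2.67649132e-01,  9.63515675e-01,
        -6.97953537e-02],
       [ 0.00000000e+00,  0.00000000e+00,  0.00000000e+00,
         1.00000000e+00]])}
```

View pics/scene0.png

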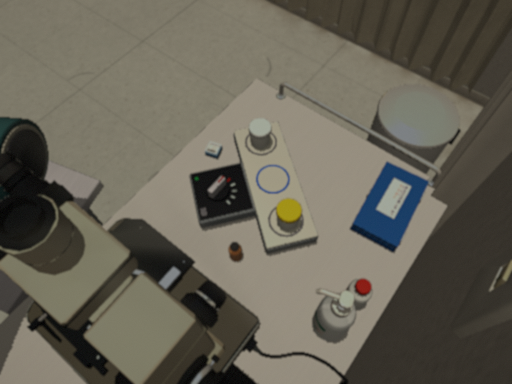

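View pics/side0.png

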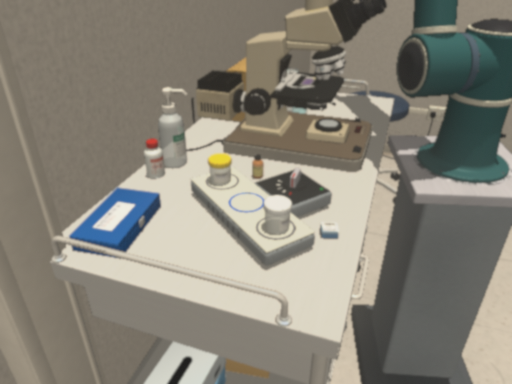

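The scene view shows the yellow pot (288,211), the white pot (260,130), the blue ring (273,179), the knob (218,184), the bottle (235,250) and the box (213,149). A tall microscope at lower left stands between the start pose and the work. The side view agrees: yellow (220,165), white (277,210), ring (247,202). Next I'll measure positions and obstacle heights.

```bash
cat > h.py <<'E'
import cv2,numpy as np
from workcell import read_state, viewer
from scipy.spatial.transform import Rotation as Ro
def pose(n,s=None):
    p=viewer.camera_params(n)
    if n!="wrist": R=p["R"].T; return p,R,-R@p["t"]
    H=p["hand_eye"]; T=Ro.from_rotvec(s["tcp_rot"]).as_matrix()
    return p,T@H[:3,:3],T@H[:3,3]+s["tool_pos"]
def ray(P,uv,z):
    p,R,c=P; uv=np.atleast_2d(uv).astype(float)
    d=np.c_[(uv[:,0]-p["cx"])/p["fx"],(uv[:,1]-p["cy"])/p["fy"],np.ones(len(uv))]@R.T
    return c+d*((z-c[2])/d[:,2])[:,None]
def cloud(P,d):
    p,R,c=P; v,u=np.indices(d.shape)
    q=np.stack([(u-p["cx"])/p["fx"]*d,(v-p["cy"])/p["fy"]*d,d],-1)@R.T+c
    q[d<=0]=np.nan; return q
def mask(im,lo,hi): return cv2.inRange(cv2.cvtColor(im,cv2.COLOR_BGR2HSV),np.array(lo),np.array(hi))
def cen(m):
    n,l,st,c=cv2.connectedComponentsWithStats(m); return [(c[i].round(1).tolist(),int(st[i,4])) for i in range(1,n) if st[i,4]>25]
E
python3 - <<'E'
from h import *
for n in("scene","side"):
    z=np.load(n+"0.npz");im,d=z["im"],z["d"];P=pose(n);q=cloud(P,d)
    for nm,lo,hi,h in(("yellow",(22,150,90),(33,255,255),.095),("blue",(105,80,90),(125,255,255),.04),("red",(0,120,80),(8,255,255),.07)):
        m=mask(im,lo,hi)
        for c,a in cen(m):
            k=int(round(c[1])),int(round(c[0])); print(n,nm,c,a,ray(P,c,h).round(3),q[k].round(3))
    # contour extents of obstacles
    for lo,hi in((.1,.2),(.2,.3),(.3,.4),(.4,.6)):
        m=(q[...,2]>lo)&(q[...,2]<hi)&(q[...,0]>.25)&(q[...,0]<1.1)&(abs(q[...,1])<.8)
        if m.sum(): print(n,"z",lo,hi,m.sum(),np.percentile(q[m],[1,99],axis=0).round(2).tolist())
z=np.load("scene0.npz");P=pose("scene");q=cloud(P,z["d"])
for uv in((260,128),(273,179),(218,184),(235,247),(213,149),(245,215),(205,205),(240,280),(360,200)):print(uv,q[uv[1],uv[0]].round(3))
# coarse height map
H=np.full((14,14),-1.)
for n in("scene","side"):
    z=np.load(n+"0.npz");q=cloud(pose(n),z["d"]).reshape(-1,3);q=q[np.isfinite(q).all(1)]
    i=((q[:,0]-.1)//.07).astype(int);j=((q[:,1]+.7)//.08).astype(int)
    k=(i>=0)&(i<14)&(j>=0)&(j<14);np.maximum.at(H,(i[k],j[k]),q[k,2])
print("rows x from .1 step .07; cols y from -.7 step .08");print((H*100).astype(int))
E
```

```text
scene yellow [288.5, 210.2] 462 [[0.584 0.207 0.095]] [0.583 0.208 0.094]
scene blue [390.2, 205.1] 2581 [[0.766 0.324 0.04 ]] [0.766 0.327 0.036]
scene blue [272.6, 182.5] 73 [[0.523 0.281 0.04 ]] [0.523 0.283 0.04 ]
scene red [363.0, 286.0] 186 [[0.756 0.13  0.07 ]] [0.754 0.124 0.087]
scene z 0.1 0.2 13186 [[0.35, -0.16, 0.1], [0.9, 0.52, 0.2]]
scene z 0.2 0.3 14121 [[0.44, -0.15, 0.2], [0.89, 0.52, 0.3]]
scene z 0.3 0.4 15023 [[0.28, -0.13, 0.3], [0.86, 0.4, 0.4]]
scene z 0.4 0.6 11296 [[0.37, -0.09, 0.4], [0.83, 0.11, 0.54]]
side yellow [219.3, 160.0] 227 [[0.579 0.222 0.095]] [0.58  0.223 0.095]
side blue [116.9, 219.2] 2344 [[0.753 0.371 0.04 ]] [0.757 0.361 0.033]
side blue [80.8, 249.3] 33 [[0.783 0.461 0.04 ]] [0.808 0.42  0.005]
side red [151.5, 142.7] 94 [[0.762 0.099 0.07 ]] [0.748 0.135 0.087]
side z 0.1 0.2 17459 [[0.33, -0.69, 0.1], [0.89, 0.5, 0.2]]
side z 0.2 0.3 15666 [[0.33, -0.71, 0.2], [0.89, 0.46, 0.3]]
side z 0.3 0.4 12296 [[0.27, -0.36, 0.3], [0.89, 0.44, 0.4]]
side z 0.4 0.6 254 [[0.86, 0.24, 0.4], [0.89, 0.33, 0.41]]
(260, 128) [0.459 0.365 0.096]
(273, 179
[... 617 characters left out ...]
3   32   44   44   17    4    7    4    9]
 [-100 -100 -100 -100 -100 -100   28   33   33   17    5    4    4    9]
 [-100 -100 -100   10   16   16   27   27   27   13    4    9    4    4]
 [  29   30   30 -100   15   15   16   16    4    2    4    9    4    0]
 [-100 -100   31   32   33   33   16   16    1   19    0    3    3    3]
 [-100 -100 -100 -100 -100   34   35   36   55   51    9    3    3    3]
 [-100 -100 -100 -100 -100 -100 -100 -100   40   49   43   40   40   39]
 [-100 -100 -100 -100 -100 -100 -100 -100 -100 -100 -100   30   41   38]
 [-100 -100 -100 -100 -100 -100 -100 -100 -100 -100 -100 -100 -100 -100]
 [-100 -100 -100 -100 -100 -100 -100 -100 -100 -100 -100 -100 -100 -100]]
```

```bash
python3 - <<'E'
from h import *
H=np.full((19,22),-.01)
for n in("scene","side"):
    z=np.load(n+"0.npz");q=cloud(pose(n),z["d"]).reshape(-1,3);q=q[np.isfinite(q).all(1)]
    i=((q[:,0]+.05)//.05).astype(int);j=((q[:,1]+.7)//.05).astype(int)
    k=(i>=0)&(i<19)&(j>=0)&(j<22);np.maximum.at(H,(i[k],j[k]),q[k,2])
print("x from -.05 step .05; y from -.7 step .05")
for a,r in enumerate(H): print("%.2f"%(-.05+.05*a),' '.join("%3d"%(v*100) for v in r))
E
```

```text
x from -.05 step .05; y from -.7 step .05
-0.05  -1  -1  -1  -1  -1  -1  -1  -1  -1  -1  -1  -1  -1  33  33  32   1   0  -1  -1  -1  -1
0.00  -1  -1  -1  -1  -1  -1  -1  -1  -1  -1   0   0   1  33  33  32   1   0  -1  -1  -1  -1
0.05  -1  -1  -1  -1   0   0   0  -1  -1  -1   0   0   1  32  32  31  26   0  -1  -1  -1  -1
0.10  -1  -1  -1  -1   0   0   0   0   0   0   0   0   0   1  38  38  29   0  -1  -1  -1  -1
0.15  -1  -1  -1   2   5   0   0   0   0   0   0   0   0  27  38  37  29   0  -1  -1  -1  -1
0.20  28  29  30   5   5   0   0   0   0   0   4   5  36  36  35  26   0   0  -1  -1  -1  -1
0.25  -1  -1  -1   2   0   0   0   0   0   0   5   5  36  38  38   4   0   0   0   0   0   0
0.30  -1  -1  -1  -1  -1   0   0   0   0   0   4  36  36  37  37  17   0   0   4   0   1   0
0.35  -1  -1  -1  -1  -1  -1  -1   0   3   0  17  35  44  44  36  17   0   4   4   4   2   4
0.40  -1  -1  -1  -1  10  10  10   1   3   4  17  34  44  44  17  17   4   7   7   4   9   9
0.45  -1  -1  -1  -1  -1  -1  -1  -1  -1  -1  16  28  33  33  18   4   5   4   4   4   9   9
0.50  -1  -1  -1  -1  -1  -1  -1  -1  -1  -1  27  28  28  28  15   0   5   4   4   4   4   4
0.55  -1  -1  -1  -1  -1  -1  15  16  16  16  16  16  27  14  14   0   4   9   9   4   4   0
0.60  28  29  29  29  -1  -1  -1  15  15  16  16  16  16   4   4   0   0   9   9   4   0   0
0.65  -1  -1  30  30  31  31  32  -1  -1  16  16  16  16   1  11  19   0   0   2   0   0   0
0.70  -1  -1  -1  -1  -1  -1  32  33  33  34  34   0   0   1  19  19   9   0   0   3   3   3
0.75  -1  -1  -1  -1  -1  -1  -1  -1  -1  -1  35  35  55  54  52  11   9   5   3   3   3   3
0.80  -1  -1  -1  -1  -1  -1  -1  -1  -1  -1  -1  -1  -1  -1  49  49  43  39  38   3   3   3
0.85  -1  -1  -1  -1  -1  -1  -1  -1  -1  -1  -1  -1  -1  -1  -1  -1  -1  39  40  40  41  30
```

>>> jog_arm([
  [[0,0,-1,0,0,0,1],[0,0,-1,0,0,0,1],[0,0,-1,0,0,0,1],[0,0,-1,0,0,0,1],[0,0,-1,0,0,0,1]],
])

```text
time: 0.52
tool_pos: [0.2146, -0.6396, 0.4545]
tcp_rot: [-3.099, -0.506, 0.0]
wrist_force: [-0.1, -0.3, -0.1]
width: 1.003
grip_force: 0.0
```

>>> jog_arm([
  [[0,0,-1,0,0,0,1],[0,0,-1,0,0,0,1],[0,0,-1,0,0,0,1],[0,0,-1,0,0,0,1],[0,0,-0.5,0,0,0,1]],
])

```text
time: 0.93
tool_pos: [0.2147, -0.6398, 0.5932]
tcp_rot: [3.096, 0.506, 0.001]
wrist_force: [-0.2, 1.0, -1.1]
width: 1.002
grip_force: 0.0
```

>>> jog_arm([
  [[0.83,-1,0,0,0,0,1],[0.83,-1,0,0,0,0,1],[0.83,-1,0,0,0,0,1],[0.83,-1,0,0,0,0,1],[0.83,-1,0,0,0,0,1]],
])

```text
time: 1.35
tool_pos: [0.2853, -0.4565, 0.5881]
tcp_rot: [-3.1, -0.505, 0.0]
wrist_force: [0.6, 0.7, 0.2]
width: 1.001
grip_force: 0.0
```

>>> jog_arm([
  [[0.83,-1,0,0,0,0,1],[0.83,-1,0,0,0,0,1],[0.83,-1,0,0,0,0,1],[0.83,-1,0,0,0,0,1],[0.83,-1,0,0,0,0,1]],
])

```text
time: 1.77
tool_pos: [0.3554, -0.2744, 0.5885]
tcp_rot: [-3.1, -0.506, 0.0]
wrist_force: [0.9, 0.5, 0.1]
width: 1.001
grip_force: 0.0
```

>>> jog_arm([
  [[0.83,-1,0,0,0,0,1],[0.83,-1,0,0,0,0,1],[0.83,-1,0,0,0,0,1],[0.83,-1,0,0,0,0,1],[0.83,-1,0,0,0,0,1]],
])

```text
time: 2.18
tool_pos: [0.4256, -0.0925, 0.5886]
tcp_rot: [-3.101, -0.506, 0.0]
wrist_force: [1.6, -0.2, 0.5]
width: 1.001
grip_force: 0.0
```

>>> jog_arm([
  [[0.83,-1,0,0,0,0,1],[0.83,-1,0,0,0,0,1],[0.83,-1,0,0,0,0,1],[0.83,-1,0,0,0,0,1],[0.83,-1,0,0,0,0,1]],
])

```text
time: 2.6
tool_pos: [0.496, 0.0894, 0.5885]
tcp_rot: [3.1, 0.507, -0.001]
wrist_force: [0.3, -0.5, -0.1]
width: 1.006
grip_force: 0.0
```

>>> jog_arm([
  [[0.83,-1,0,0,0,0,1],[0.83,-1,0,0,0,0,1],[0,0,0.5,0,0,-1,1],[0,0,1,0,0,-1,1],[0,0,1,0,0,-1,1]],
])

```text
time: 3.02
tool_pos: [0.5245, 0.1613, 0.5135]
tcp_rot: [2.979, 0.996, 0.003]
wrist_force: [0.5, -0.5, -1.5]
width: 0.998
grip_force: 0.0
```

>>> jog_arm([
  [[0,0,1,0,0,-0.4,1],[0,0,1,0,0,0,1],[0,0,1,0,0,0,1],[0,0,0.5,0,0,0,1],[0,0,0,0,0,0,1]],
])

```text
time: 3.43
tool_pos: [0.522, 0.1596, 0.4029]
tcp_rot: [-2.961, -1.047, 0.016]
wrist_force: [0.0, -0.5, -1.2]
width: 1.003
grip_force: 0.0
```

```bash
python3 - <<'E'
from h import *
s=read_state();im,d=viewer.read_camera("wrist");cv2.imwrite("pics/w1.png",im);np.savez("w1.npz",im=im,d=d,tcp_rot=s["tcp_rot"],tool_pos=s["tool_pos"])
P=pose("wrist",s);q=cloud(P,d);print(s["tool_pos"],s["tcp_rot"],s["q"])
for nm,lo,hi,h in(("yellow",(22,150,90),(33,255,255),.095),("blue",(105,80,90),(125,255,255),.04),("red",(0,120,80),(8,255,255),.07)):
    m=mask(im,lo,hi)
    for c,a in cen(m):
        k=int(round(c[1])),int(round(c[0])); print(nm,c,a,ray(P,c,h).round(4),q[k].round(3))
E
```

```text
[0.52198739 0.15955764 0.40294454] [-2.96091858 -1.04725018  0.01561644] [ 2.51017656e-01 -2.28158196e-02  1.74296848e+00  2.79075895e-06
  1.43142430e+00  1.14189518e+00]
yellow [252.2, 98.3] 1256 [[0.5816 0.2099 0.095 ]] [0.582 0.21  0.094]
blue [179.3, 98.7] 429 [[0.518  0.2901 0.04  ]] [0.518 0.29  0.041]
red [401.3, 27.2] 462 [[0.7608 0.1209 0.07  ]] [0.751 0.125 0.09 ]
```

View pics/w1.png

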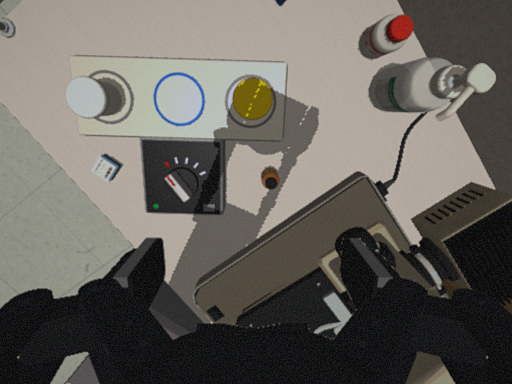

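The wrist view shows the yellow cap (252,98), blue ring (179,99), white cap (87,97) and the knob bar (180,183), its red tip towards the red mark (166,164). Nothing stands near the pot.

```bash
python3 - <<'E'
from h import *
z=np.load("w1.npz");im,d=z["im"],z["d"];P=pose("wrist",z);q=cloud(P,d)
hsv=cv2.cvtColor(im,cv2.COLOR_BGR2HSV)
g=(abs(q[...,2]-.04)<.006);
g[:, :60]=0;g[:,320:]=0
m=(g*255).astype(np.uint8)
dk=m.copy();dk[138:]=0
r=ray(P,np.argwhere(dk>0)[:,::-1],.04)[:,:2].astype(np.float32)
rc=cv2.minAreaRect(r*1000);print("deck",rc)
# ring ellipse outer contour
b=mask(im,(105,80,90),(125,255,255));c=max(cv2.findContours(b,0,1)[0],key=cv2.contourArea);e=cv2.fitEllipse(c);print("ring",e,ray(P,e[0],.04))
w=((abs(q[...,2]-.095)<.006)*255).astype(np.uint8)
for c,a in cen(w): print("caps",c,a,ray(P,c,.095).round(4))
k=((abs(q[...,2]-.072)<.006)*255).astype(np.uint8);k[:150]=0;k[210:]=0;k[:,:140]=0;k[:,220:]=0
pts=ray(P,np.argwhere(k>0)[:,::-1],.072)[:,:2].astype(np.float32);print("bar",cv2.minAreaRect(pts*1000),pts.mean(0))
E
```

```text
deck ((516.8773193359375, 289.1927490234375), (106.58043670654297, 294.8141784667969), 37.25495529174805)
ring ((178.81593322753906, 98.71256256103516), (49.30815887451172, 53.7697868347168), 153.30616760253906) [[0.51760596 0.29064327 0.04      ]]
caps [492.5, 40.1] 726 [[0.806  0.0342 0.095 ]]
caps [401.8, 27.0] 255 [[0.7498 0.1256 0.095 ]]
caps [401.1, 86.6] 229 [[0.7048 0.0788 0.095 ]]
caps [86.7, 96.9] 1391 [[0.4558 0.3682 0.095 ]]
caps [252.3, 98.4] 1332 [[0.5816 0.2097 0.095 ]]
caps [449.9, 212.6] 536 [[ 0.6351 -0.0911  0.095 ]]
caps [406.5, 252.9] 38 [[ 0.5567 -0.0903  0.095 ]]
bar ((423.2960510253906, 217.29327392578125), (44.3003044128418, 13.243412017822266), 75.12439727783203) [0.42319956 0.21730728]
```

>>> jog_arm([
  [[0.86,0,0.9,0,0.1,0,1],[0.87,0,0.9,0,0,0,1],[0.87,0,0.9,0,0,0,1],[0,0,1,0,0,0,1],[0,0,1,0,0,0,1]],
])

```text
time: 3.9
tool_pos: [0.5881, 0.2112, 0.2698]
tcp_rot: [-2.958, -1.048, -0.023]
wrist_force: [-0.3, 0.3, -1.6]
width: 1.002
grip_force: 0.0
```

>>> jog_arm([
  [[0,0,1,0,0,0,1],[0,0,0.8,0,0,0,1],[0,0,0,0,0,0,1],[0,0,0,0,0,0,1],[0,0,0,0,0,0,1]],
])

```text
time: 4.32
tool_pos: [0.5879, 0.2107, 0.2174]
tcp_rot: [-2.959, -1.046, -0.022]
wrist_force: [-0.6, -0.2, 0.0]
width: 0.999
grip_force: 0.0
```

>>> jog_arm([
  [[-0.18,-0.1,0,0,-0.13,0,1],[0,0,0.9,0,0,0,1],[0,0,0.6,0,0,0,1],[0,0,0,0,0,0,1],[0,0,0,0,0,0,1]],
])

```text
time: 4.73
tool_pos: [0.5799, 0.2091, 0.1704]
tcp_rot: [2.961, 1.047, -0.005]
wrist_force: [0.2, 0.3, 0.6]
width: 0.998
grip_force: 0.0
```

```bash
python3 - <<'E'
from h import *
s=read_state();im,d=viewer.read_camera("wrist");cv2.imwrite("pics/w2.png",im)
P=pose("wrist",s);print(s["tool_pos"],s["tcp_rot"])
m=mask(im,(22,120,50),(33,255,255))
for c,a in cen(m): print(c,a,ray(P,c,.095).round(4))
q=cloud(P,d);w=((abs(q[...,2]-.095)<.006)*255).astype(np.uint8)
for c,a in cen(w):print(c,a,ray(P,c,.095).round(4))
E
```

```text
[0.57988423 0.20908382 0.17037207] [ 2.96074365  1.04704303 -0.00485394]
[253.4, 232.0] 6271 [[0.5836 0.2113 0.095 ]]
[253.4, 233.1] 6223 [[0.5831 0.2109 0.095 ]]
```

View pics/w2.png

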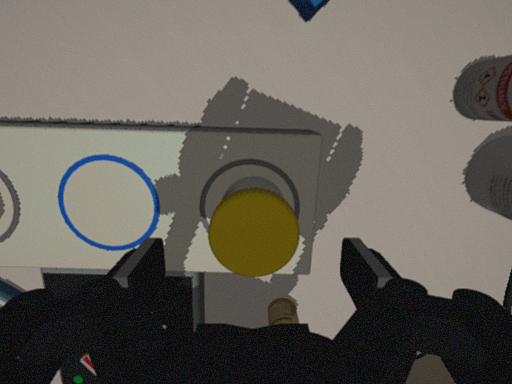

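The yellow cap (253,232) is centred between the fingers, at about (160,250) and (350,250). I'll go down 48 mm and close gently.

>>> jog_arm([
  [[0.12,0,0.6,0,0,0,1],[0,0,0.6,0,0,0,1],[0,0,0.4,0,0,0,1],[0,0,0,0,0,0,1],[0,0,0,0,0,0,1]],
], force=20)

```text
time: 5.2
tool_pos: [0.5827, 0.2113, 0.1218]
tcp_rot: [2.961, 1.047, -0.005]
wrist_force: [0.3, -0.0, 0.9]
width: 1.0
grip_force: 0.0
```

>>> jog_arm([
  [[0,0,0,0,0,0,0.3],[0,0,0,0,0,0,0.2],[0,0,0,0,0,0,0.1],[0,0,0,0,0,0,0.0],[0,0,0,0,0,0,-0.1]],
], force=20)

```text
time: 5.62
tool_pos: [0.5835, 0.2115, 0.1227]
tcp_rot: [2.961, 1.047, -0.001]
wrist_force: [-0.3, -1.0, 4.8]
width: 0.565
grip_force: 21.1
```

>>> jog_arm([
  [[0,-0.2,0,0,0,0,-0.1],[0,-0.3,0,0,0,0,-0.1],[0,-0.4,0,0,0,0,-0.1],[0,-0.4,0,0,0,0,-0.1],[0,-0.4,0,0,0,0,-0.1]],
], force=20)

```text
time: 6.03
tool_pos: [0.5513, 0.2516, 0.1227]
tcp_rot: [2.96, 1.047, 0.0]
wrist_force: [1.9, -2.6, 7.1]
width: 0.568
grip_force: 21.2
```

>>> jog_arm([
  [[0,-0.4,0,0,0,0,-0.1],[0,-0.4,0,0,0,0,-0.1],[0,-0.4,0,0,0,0,-0.1],[0,-0.2,0,0,0,0,-0.1],[0,0,0,0,0,0,-0.1]],
])

```text
time: 6.45
tool_pos: [0.5239, 0.2855, 0.1228]
tcp_rot: [2.961, 1.049, -0.001]
wrist_force: [-0.9, 2.3, 6.8]
width: 0.567
grip_force: 21.3
```

```bash
python3 - <<'E'
from h import *
s=read_state();im,d=viewer.read_camera("wrist");cv2.imwrite("pics/w3.png",im)
print(s)
P=pose("wrist",s)
for nm,lo,hi,h in(("yellow",(22,120,50),(33,255,255),.095),("blue",(105,80,60),(125,255,255),.04)):
    for c,a in cen(mask(im,lo,hi)): print(nm,c,a,ray(P,c,h).round(4))
E
```

```text
{'time': 6.45, 'q': array([4.57160470e-01, 2.90914828e-01, 1.93132371e+00, 5.75906926e-05,
       9.20038146e-01, 1.34695281e+00]), 'joint_vel': array([-0.00794947,  0.00107274, -0.00270758,  0.01777056,  0.0046052 ,
       -0.01096428]), 'joint_torque': array([ -1.22841105, -42.57777214, -27.51352787,  -0.66149829,
        -0.16900078,   0.11028857]), 'tool_pos': array([0.52386034, 0.28545957, 0.12276724]), 'tcp_rot': array([ 2.96121080e+00,  1.04910412e+00, -1.07553144e-03]), 'wrist_force': array([-0.93313266,  2.26126403,  6.80488801]), 'torque': array([0.27212604, 0.2511301 , 0.02441602]), 'grip_force': 21.327523291110992, 'width': 0.5672155395489676}
yellow [252.1, 281.8] 10185 [[0.5276 0.2885 0.095 ]]
blue [238.5, 201.4] 1320 [[0.5341 0.3034 0.04  ]]
```

View pics/w3.png

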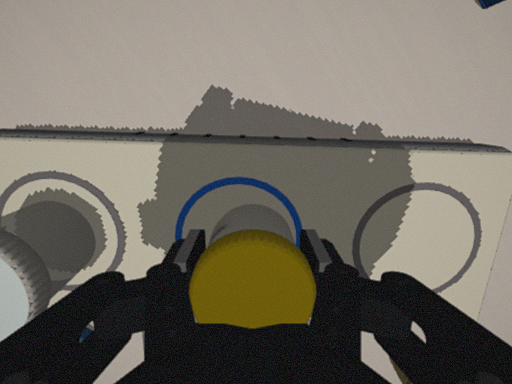

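The pot is held upright. The blue ring spans columns 176–302 (centre 239) and the pot's base centre is at about 252, so it needs about 7 mm more, which matches the pose estimate. I'll check the cross direction from the top of the ring.

```bash
python3 - <<'E'
from h import *
s=read_state();P=pose("wrist",s);im=cv2.imread("pics/w3.png")
T=Ro.from_rotvec(s["tcp_rot"]).as_matrix()
b=mask(im,(105,80,60),(125,255,255));b[:,:165]=0;b[:,310:]=0;b[240:]=0
c=np.argwhere(b>0)[:,::-1];w=ray(P,c,.04);l=(w-s["tool_pos"])@T
A=np.c_[2*l[:,:2],np.ones(len(l))];x=np.linalg.lstsq(A,(l[:,:2]**2).sum(1),rcond=None)[0]
print("ring centre tool xy mm",x[:2]*1000,"r",np.sqrt(x[2]+x[0]**2+x[1]**2)*1000)
E
```

```text
ring centre tool xy mm [-2.49655869 -7.77947821] r 33.720837378812035
```

>>> jog_arm([
  [[-0.07,-0.25,0,0,0,0,-0.1],[0,0,0,0,0,0,-0.1],[0,0,0,0,0,0,-0.1],[0,0,0,0,0,0,0.6],[0,0,0,0,0,0,0.6]],
])

```text
time: 6.92
tool_pos: [0.5169, 0.2883, 0.121]
tcp_rot: [2.961, 1.048, -0.006]
wrist_force: [0.2, -0.4, -0.7]
width: 0.798
grip_force: 0.0
```

>>> jog_arm([
  [[0,0,0,0,0,0,0.6],[0,0,0,0,0,0,0.6],[0,0,0,0,0,0,0.6],[0,0,0,0,0,0,0.6],[0,0,0,0,0,0,0.6]],
])

```text
time: 7.33
tool_pos: [0.5177, 0.288, 0.1211]
tcp_rot: [2.961, 1.047, -0.005]
wrist_force: [0.6, -0.2, -0.2]
width: 0.802
grip_force: 0.0
```

>>> jog_arm([
  [[0,0,-0.4,0,0,0,0.6],[0,0,-0.8,0,0,0,0.6],[0,0,-1,0,0,0,0.6],[0,0,-0.8,0,0,0,0.6],[0,0,0,0,0,0,0.6]],
])

```text
time: 7.75
tool_pos: [0.5213, 0.2899, 0.2189]
tcp_rot: [-2.961, -1.047, -0.013]
wrist_force: [1.6, 1.1, 0.8]
width: 0.8
grip_force: 0.0
```

```bash
python3 - <<'E'
from h import *
s=read_state();im,d=viewer.read_camera("wrist");cv2.imwrite("pics/w4.png",im)
np.savez("w4.npz",im=im,d=d,tcp_rot=s["tcp_rot"],tool_pos=s["tool_pos"])
print(s["tool_pos"],s["tcp_rot"]);P=pose("wrist",s);q=cloud(P,d)
for nm,lo,hi,h in(("yellow",(22,120,50),(33,255,255),.095),("blue",(105,80,60),(125,255,255),.04),("red",(0,120,80),(8,255,255),.07)):
    for c,a in cen(mask(im,lo,hi)): print(nm,c,a,ray(P,c,h).round(4))
E
```

```text
[0.52134374 0.28989539 0.21888712] [-2.96147669 -1.04714358 -0.01317717]
yellow [248.9, 216.3] 3683 [[0.5173 0.2894 0.095 ]]
blue [430.9, 13.1] 1469 [[0.7141 0.2722 0.04  ]]
blue [249.1, 176.8] 650 [[0.5298 0.2999 0.04  ]]
```

View pics/w4.png

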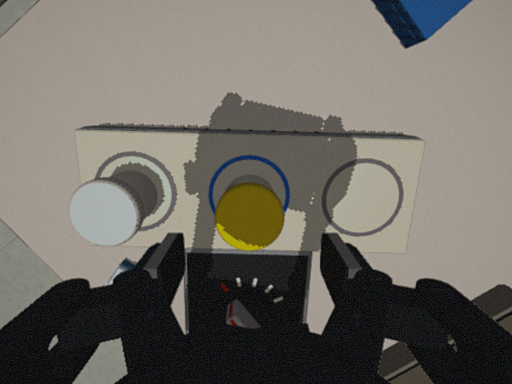

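The pot stands centred in the blue ring: cap at (249,216), ring centred on column 250. Next I'll move over the knob and line up with the bar.

>>> jog_arm([
  [[-0.8,0,0,0,0,0,1],[-0.9,-0.05,0,0,0,0,1],[-0.9,-0.05,0,0,0,0,1],[-0.9,-0.05,0,0,0,0,1],[-0.57,0,0,0,-0.08,0,1]],
])

```text
time: 8.22
tool_pos: [0.4171, 0.2133, 0.2103]
tcp_rot: [2.958, 1.046, -0.024]
wrist_force: [0.4, -0.5, -0.0]
width: 1.002
grip_force: 0.0
```

>>> jog_arm([
  [[0,0,0,0,0,-1,1],[0,0,0,0,0,-1,1],[0,0,0,0,0,-1,1],[0,0,0,0,0,-1,1],[0,0,0,0,0,-1,1]],
])

```text
time: 8.63
tool_pos: [0.4195, 0.2146, 0.2111]
tcp_rot: [2.585, 1.784, -0.02]
wrist_force: [0.4, -0.5, 0.2]
width: 1.0
grip_force: 0.0
```

>>> jog_arm([
  [[0,0,0,0,0,-1,1],[0,0,0,0,0,-0.1,1],[0,0,0,0,0,0,1],[0,0,0,0,0,0,1],[0,0,0,0,0,0,1]],
])

```text
time: 9.05
tool_pos: [0.4201, 0.2149, 0.2115]
tcp_rot: [2.485, 1.922, -0.019]
wrist_force: [-0.3, 0.7, 0.3]
width: 0.999
grip_force: 0.0
```

```bash
python3 - <<'E'
from h import *
s=read_state();im,d=viewer.read_camera("wrist");cv2.imwrite("pics/w5.png",im)
print(s["tool_pos"],s["tcp_rot"],s["q"]);P=pose("wrist",s);q=cloud(P,d)
T=Ro.from_rotvec(s["tcp_rot"]).as_matrix();print(T.round(4))
k=((abs(q[...,2]-.072)<.005)&(np.hypot(q[...,0]-.4234,q[...,1]-.2166)<.035))
pts=ray(P,np.argwhere(k)[:,::-1],.072);print(len(pts),cv2.minAreaRect((pts[:,:2]*1000).astype(np.float32)),pts.mean(0))
print("tool frame centre mm",((pts.mean(0)-s["tool_pos"])@T*1000).round(1))
E
```

```text
[0.42005772 0.21489699 0.21154652] [ 2.48475494  1.9221331  -0.01884412] [ 0.42177922 -0.03810799  2.11723073 -0.00331278  1.07411079  0.67733838]
[[ 0.2512  0.9679 -0.0094]
 [ 0.9679 -0.2513 -0.0074]
 [-0.0096 -0.0073 -0.9999]]
892 ((421.9384460449219, 218.12977600097656), (44.146541595458984, 11.270889282226562), 75.21737670898438) [0.42195121 0.21874967 0.072     ]
tool frame centre mm [  5.5   1.9 139.5]
```

View pics/w5.png

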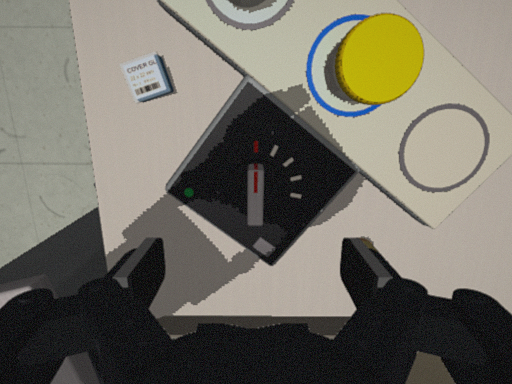

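The bar (255,195) points upward at the red mark, centred between the fingers, and the pot is still in the blue ring. I'll go down onto the bar and close.

>>> jog_arm([
  [[0.11,0.06,0,-0.07,0.09,0,1],[0,0,0.8,0,0,0,1],[0,0,0.8,0,0,0,1],[0,0,0.8,0,0,0,1],[0,0,0.5,0,0,0,1]],
])

```text
time: 9.52
tool_pos: [0.4219, 0.2174, 0.1226]
tcp_rot: [-2.484, -1.923, 0.002]
wrist_force: [-0.2, -0.1, -0.3]
width: 1.0
grip_force: 0.0
```

>>> jog_arm([
  [[0,0,0,0,0,0,0.2],[0,0,0,0,0,0,0],[0,0,0,0,0,0,-0.2],[0,0,0,0,0,0,-0.4],[0,0,0,0,0,0,-0.5]],
])

```text
time: 9.93
tool_pos: [0.424, 0.2183, 0.1262]
tcp_rot: [2.482, 1.924, 0.005]
wrist_force: [-1.1, 1.0, 0.4]
width: 0.298
grip_force: 0.0
```

>>> jog_arm([
  [[-0.03,-0.04,0.1,0,0,0,-0.6],[0,0,0,0,0,0,-0.7],[0,0,0,0,0,0,-1],[0,0,0,0,0,0,-1],[0,0,0,0,0,0,-1]],
], force=30)

```text
time: 10.35
tool_pos: [0.4217, 0.2171, 0.1221]
tcp_rot: [2.483, 1.924, 0.001]
wrist_force: [-0.9, -1.5, 2.0]
width: 0.133
grip_force: 32.9
```

```bash
cat > k.py <<'E'
from h import *
s=read_state();T=Ro.from_rotvec(s["tcp_rot"]).as_matrix()
print("t",s["time"],"pos",s["tool_pos"].round(4),"yaw x",np.degrees(np.arctan2(T[1,0],T[0,0])).round(1),"z",T[:,2].round(4),"Ftool",(T.T@s["wrist_force"]).round(1),"Mz",s["torque"].round(2),"w",s["width"].round(3),"g",round(s["grip_force"],1))
E
python3 k.py
```

```text
Traceback (most recent call last):
  File "k.py", line 3, in <module>
    print("t",s["time"],"pos",s["tool_pos"].round(4),"yaw x",np.degrees(np.arctan2(T[1,0],T[0,0])).round(1),"z",T[:,2].round(4),"Ftool",(T.T@s["wrist_force"]).round(1),"Mz",s["torque"].round(2),"w",s["width"].round(3),"g",round(s["grip_force"],1))
                                                                                                                                                                                                      ^^^^^^^^^^^^^^^^
AttributeError: 'float' object has no attribute 'round'
```

>>> jog_arm([
  [[0,0,0,0,0,0.8,-1],[0,0,0,0,0,0.8,-1],[0,0,0,0,0,0.8,-1],[0,0,0,0,0,0.8,-1],[0,0,0,0,0,0.8,-1]],
])

```text
time: 10.77
tool_pos: [0.4216, 0.2172, 0.1221]
tcp_rot: [2.831, 1.361, 0.001]
wrist_force: [-0.8, -1.0, 3.9]
width: 0.132
grip_force: 32.7
```

```bash
sed -i 's/s\["width"\].round(3)/round(s["width"],3)/' k.py; python3 k.py
```

```text
t 10.7667 pos [0.4216 0.2172 0.1221] yaw x 51.3 z [ 8.e-04 -0.e+00 -1.e+00] Ftool [-1.3 -0.  -3.9] Mz [-0.09  0.14  0.09] w 0.132 g 32.7
```

>>> jog_arm([
  [[0,0,0,0,0,0.8,-1],[0,0,0,0,0,0.8,-1],[0,0,0,0,0,0.8,-1],[0,0,0,0,0,0.8,-1],[0,0,0,0,0,0.8,-1]],
])

```text
time: 11.18
tool_pos: [0.4216, 0.2172, 0.1221]
tcp_rot: [3.052, 0.742, 0.001]
wrist_force: [-0.3, -0.4, 3.4]
width: 0.134
grip_force: 32.6
```

>>> jog_arm([
  [[0,0,0,0,0,0.8,-1],[0,0,0,0,0,0.8,-1],[0,0,0,0,0,0.8,-1],[0,0,0,0,0,0.8,-1],[0,0,0,0,0,0.8,-1]],
])

```text
time: 11.6
tool_pos: [0.4215, 0.2173, 0.1221]
tcp_rot: [-3.14, -0.092, -0.001]
wrist_force: [-1.1, 0.1, 3.0]
width: 0.133
grip_force: 32.6
```

```bash
python3 k.py
```

```text
t 11.6 pos [0.4215 0.2173 0.1221] yaw x 3.3 z [ 6.e-04  2.e-04 -1.e+00] Ftool [-1.1 -0.2 -3. ] Mz [-0.09  0.13  0.09] w 0.133 g 32.6
```

>>> jog_arm([
  [[0,0,0,0,0,0.5,-1],[0,0,0,0,0,0,-1],[0,0,0,0,0,0,-1],[0,0,0,0,0,0,-1],[0,0,0,0,0,0,-1]],
])

```text
time: 12.02
tool_pos: [0.4216, 0.2173, 0.1221]
tcp_rot: [-3.141, -0.017, -0.001]
wrist_force: [-1.0, 0.0, 6.2]
width: 0.132
grip_force: 32.9
```

>>> jog_arm([
  [[0,0,0,0,0,0,-1],[0,0,0,0,0,0,-1],[0,0,0,0,0,0,-1],[0,0,0,0,0,0,-1],[0,0,0,0,0,0,-1]],
])

```text
time: 12.43
tool_pos: [0.4216, 0.2173, 0.1221]
tcp_rot: [-3.141, -0.017, -0.001]
wrist_force: [-1.1, -0.4, 5.9]
width: 0.134
grip_force: 32.9
```

```bash
python3 k.py; python3 - <<'E'
from h import *
s=read_state();im,d=viewer.read_camera("wrist");P=pose("wrist",s)
sd,_=viewer.read_camera("side");sc,_=viewer.read_camera("scene")
crop=lambda i:cv2.resize(i,(400,300),interpolation=cv2.INTER_CUBIC)
cv2.imwrite("pics/f.png",np.vstack([np.hstack([crop(im),crop(im[200:384,140:380])]),np.hstack([crop(sd[130:270,180:350]),crop(sc[100:265,160:330])])]))
for n,i in(("wrist",im),("side",sd),("scene",sc)):
    p=pose(n,s)
    for c,a in cen(mask(i,(22,120,50),(33,255,255))): print(n,"yellow",c,a,ray(p,c,.095).round(4))
E
```

```text
t 12.4333 pos [0.4216 0.2173 0.1221] yaw x 0.6 z [ 6.e-04  3.e-04 -1.e+00] Ftool [-1.1  0.4 -5.9] Mz [-0.06  0.29  0.09] w 0.134 g 32.9
wrist yellow [54.5, 47.4] 10845 [[0.5062 0.2773 0.095 ]]
side yellow [247.4, 180.0] 345 [[0.5133 0.2996 0.095 ]]
scene yellow [272.0, 167.2] 426 [[0.5189 0.2841 0.095 ]]
```

View pics/f.png

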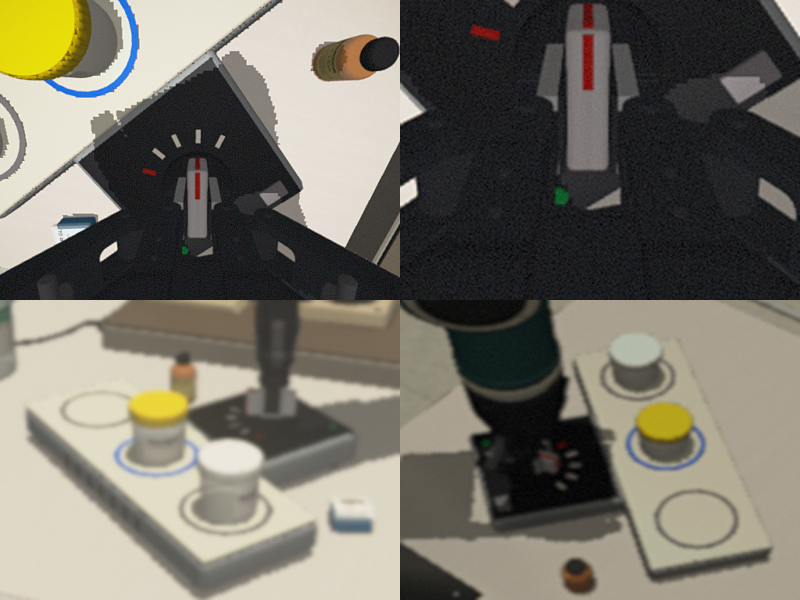

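The pointer (197,165) lines up with the third white mark (198,136) and the fingers grip the bar. The yellow pot stands in the blue ring, and the white pot, bottle and box have not moved.

```bash
python3 -c "
from workcell import bot
print(bot.finish_job())"
```

```text
the job is handed in; nothing more can be done
None
```

I handed the job in with the yellow-capped pot standing released in the middle of the blue ring and the gripper still holding the knob at the third stop; no verdict came back.

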